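# Clamp a mould of set chocolates on the shaker and start it

## Task

Start the shaker that loosens the set chocolates in their mould, with the closed fingertips only and in this order: push the blue clamp plunger fully down, push the yellow clamp plunger fully down, switch the white rocker on by pressing down its raised end with the black dot as far as it goes, then press the green button fully in and let it come back. Do not press the red button, and leave the filled mould and everything else where it stands.

Things in the scene. Friction and masses are not known exactly. Their poses are not given: they have to be found in the camera images.
- shaker: Mould shaker: grey box with steel deck, 264 x 264 mm, deck 70 mm above the table; fixed. Origin under its centre, z up; its y axis runs from one clamp plunger to the other. The filled mould lies in a 6 mm high rim on its deck. Stands left or right of the console.
- mould: Clear chocolate mould filled with hard, set brown chocolates, 200 (x) x 120 (y) x 24 mm, loose on the shaker's deck. Origin at the centre of its underside. Must stay where it is.
- blue_top (a point): Centre of the flat top of the blue cap (34 mm wide, 12 mm thick) of a clamp plunger; plunger up: 148 mm above the table. 24 mm under the cap sits a bright round foot, 80 mm wide, that comes down over the mould's long edge. The two plungers stand 192 mm apart, at the mould's two long sides; which colour is on which side varies.
- blue_clamp (a joint): Blue clamp plunger. Joint value: 0 up, 0.012 m = fully down; it starts near 0. Slides straight down on a friction guide (about 5 N at all depths), has no spring and stays where it is left.
- yellow_top (a point): Centre of the flat top of the yellow cap (34 mm wide, 12 mm thick) of a clamp plunger; plunger up: 148 mm above the table. 24 mm under the cap sits a bright round foot, 80 mm wide, that comes down over the mould's long edge. The two plungers stand 192 mm apart, at the mould's two long sides; which colour is on which side varies.
- yellow_clamp (a joint): Yellow clamp plunger. Joint value: 0 up, 0.012 m = fully down; it starts near 0. Slides straight down on a friction guide (about 5 N at all depths), has no spring and stays where it is left.
- console: Low grey control console, 200 (x) x 250 (y) mm, 50 mm high, fixed. Origin under its centre; -x is its robot side. White rocker, green and red button stand on it in a row along its y axis, 75 mm apart, 45 mm from its centre towards the robot side; their order in the row varies. A roll of blue tape lies on its far half.
- rocker_on (a point): Centre of the black dot on top of the white rocker's robot-side end, the end to press down, 26 mm from the pivot; it moves with the rocker. Off, the dot is raised (about 78 mm above the table); fully on it lies 10 mm lower. About 2.5 N at the dot moves it.
- rocker (a joint): White rocker: plate 70 mm long (console x), 34 mm wide, 8 mm thick, tipping about its middle, pivot 18 mm above the console's top. 0 = off (dot end up, sloping 0.2 rad), 0.4 rad = fully on (dot end down). Starts near 0, stays where it is left (friction, no spring).
- green_top (a point): Centre of the top of the green start button, diameter 32 mm; 72 mm above the table when out.
- green (a joint): Green button. 0 = out, 0.006 m = fully in, straight down; 5 N at full depth, springs back.
- red_top (a point): Centre of the top of the red stop button, same size and make as the green one. Not to be pressed.
- red (a joint): Red button, 0 = out, 0.006 m = fully in.
- tape: Roll of blue tape, 84 mm diameter, 20 mm high, lying loose on the console's far half. Origin at the centre of its underside.
- nozzle: Steel piping nozzle, a cone 28 mm wide and 48 mm high, standing loose on the table between shaker and console, nearer the robot. Origin at the centre of its underside.
- bottle: Amber bottle, 64 mm diameter, 190 mm high, standing at the right. Origin under its centre.
- jar: Brown jar with steel cap, 76 mm diameter, 90 mm high, at the left. Origin under its centre.
- spatula: Spatula lying at the right side of the table, handle towards the robot.

How it is judged:
By the outcome, as a careful person would: the job done as asked, in the order asked, and still so for the second after the job is handed in, with the robot touching nothing.
It also fails if it takes over 54 s, if anything falls off the work surface, if the arm or the gripper's body presses on something with over 40 N, if the wrist force passes 120 N, or if a joint passes its speed limit or range.

## Robot

A 6-joint arm with a two-finger parallel gripper is mounted at the origin on the work surface. World frame = base frame: x ahead of the robot, y to its left, z up, the work surface at z = 0. Lengths are in m, angles in rad, forces in N, time in s.
With the tool pointing down it reaches from about 0.325 to 0.9 m from the base axis. Payload 6.1 kg.
Tool frame: the origin (TCP) lies at the very end of the fingers, on their centre line; the grasp point (between the pads) lies 19 mm behind it; z points along the fingers, y is the direction in which the jaws open and shut (so a half turn about z gives the same grasp; the last joint's range is limited). The gripper opens to 85 mm and grips with 20 to 120 N. Pads are 22 mm wide; open, the fingers measure 114 mm over their backs; the gripper's body (76 mm by 85 mm) begins 54 mm behind the grasp point. The pads swing forward as they close: fully open they stand 13 mm farther back than shut.
Start: joints at [1.101, 0.22, 1.526, -0, 1.395, -0.126], TCP at [0.211, 0.588, 0.231] pointing down, gripper open.
Joint ranges: [-2.98, 2.98], [-0.91, 2.08], [0.09, 2.57], [-1.24, 4.39], [0.2, 2.65], [-2.68, 2.68]. Speed limits (rad/s): [2.57, 2.57, 3.01, 3.14, 3.14, 3.14].

## Interface

Orientations are given as [roll, pitch, yaw] about the fixed x, y, z axes, in that order (R = Rz(yaw) Ry(pitch) Rx(roll)).
In Python, from workcell import ctrl gives the robot as it stands.
- The arm moves only by the tool play_rows, never from a script. Its argument "series" is a list of rows, each an object with "offset": the shift along the tool's x, y, z in m, a list of three; "roll": the turn about the tool's z in degrees. A call has exactly 10 rows; each row shifts and turns the commanded pose from where the row before left it, along the tool's axes as they then stand; what a row does not reach is not made up. A row lasts 1/12 s, in which the tool goes at most 41.7 mm and 7.16 degrees, less where a joint would pass 70% of its speed; a pose out of reach is approached as far as the arm can. A call with a gripper value outside its range is refused whole. "hand" is the closure, from 0 (fully open) to 1 (shut), set as the call begins (left out, the last holds). The fingers move at their own pace and stop on an object; "force" is the grip in N (left out, the last holds). Time passes only in rows, so rows that do not move let the fingers close, or fill a call up. It gives the time, the measured TCP pose, the force and the opening at its end, in the units of the state.
- ctrl.get_obs(): the state, without advancing time (a new reading comes with each control period).
- ctrl.grab_frame(name): name is "side" or "top"; returns a dict with "frame" (420x560x3 uint8, red, green, blue), "K" (3x3 intrinsics, pixels), "position" and "attitude" of the camera in the world. Camera axes: x right, y down, z forward; pixel columns grow to the right and rows downward; lengths in m; the calibration is good to about 2 mm. A picture is of the moment at which its call begins. There is no depth.
- ctrl.finish_job(): hands the job in, once; it reports no verdict.
The state is a dict: "time": time; "q": joint angles; "joint_vel": joint speeds; "joint_torque": joint torques, N m; "position": TCP position; "ee_rot": TCP orientation; "contact_force": force on the tool from outside, world axes, zero at the start; "moment": the same for the moment, N m; "gripper_width": finger opening in m.
Only numpy, scipy, OpenCV 4.12 (cv2) and the standard library are available. Lean on these libraries where they do the work, as an engineer would, in place of code of your own. Each camera call takes 0.05 s, during which the arm holds its last target.

## Working session

There is one attempt and no reset: what is moved stays moved. The work goes in short steps, Python scripts to look and compute and a tool call to move; the robot and the scene stay as the last step left them, time stands still between calls to the robot, and variables do not carry over. Pictures are saved under pics/ and viewed, and the job is handed in when it is done.

Besides the shell and the picture viewer there is one more tool, called after "Request:" as name([rows], argument=value, ...), one row to a line, values as JSON. play_rows: Moves the arm, as the interface text tells. Its arguments: {"type":"object","properties":{"series":{"type":"array","items":{"type":"object","properties":{"offset":{"type":"array","items":{"type":"number"}},"roll":{"type":"number"}}}},"hand":{"type":"number"},"force":{"type":"number"}},"required":["series"]}

```bash
mkdir -p pics; ls; python3 - <<'E'
from workcell import ctrl
import cv2,numpy as np,pickle
o=ctrl.get_obs();print(o)
for n in("top","side"):
    f=ctrl.grab_frame(n);pickle.dump(f,open(f'pics/{n}0.pkl','wb'))
    print(n,f['K'],f['position'],f['attitude'])
    cv2.imwrite(f'pics/{n}0.png',cv2.cvtColor(f['frame'],cv2.COLOR_RGB2BGR))
E
```

```text
pics
{'time': 0.0, 'q': array([ 1.10093744e+00,  2.21215920e-01,  1.52763169e+00,  2.56803754e-05,
        1.39469018e+00, -1.26142133e-01]), 'joint_vel': array([-0.00078195, -0.00015146, -0.00053367, -0.00087593,  0.0012814 ,
       -0.00121639]), 'joint_torque': array([-3.46094293e-04, -4.96919346e+01, -3.89386046e+01, -3.45940598e-04,
        1.15157108e-02,  9.40973763e-06]), 'position': array([0.21036032, 0.58788806, 0.23019467]), 'ee_rot': array([-3.13966616e+00, -2.69786252e-04,  2.79787112e+00]), 'contact_force': array([0.38279732, 0.42026095, 0.5757639 ]), 'moment': array([-0.01878282, -0.01505584,  0.0034488 ]), 'gripper_width': 0.08568337237198145}
top [[402.88497461   0.         271.10902097]
 [  0.         402.88497461 206.08312953]
 [  0.           0.           1.        ]] [ 0.38691456 -0.0467026   1.27182388] [-3.0516878   0.02753362 -1.57681926]
side [[422.59680009   0.         283.63664045]
 [  0.         422.59680009 211.76560836]
 [  0.           0.           1.        ]] [ 0.22688561 -0.95691386  0.72138871] [-2.13060529  0.00399293 -0.25781796]
```

View pics/top0.png

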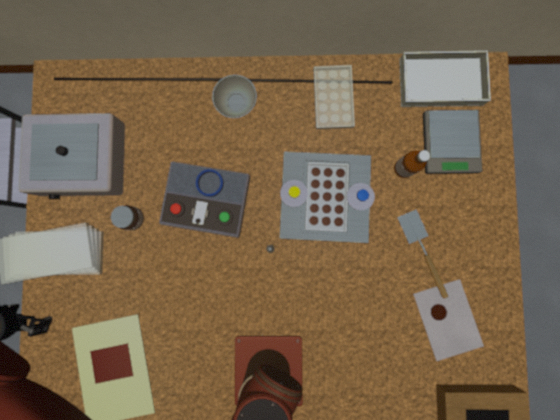

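View pics/side0.png

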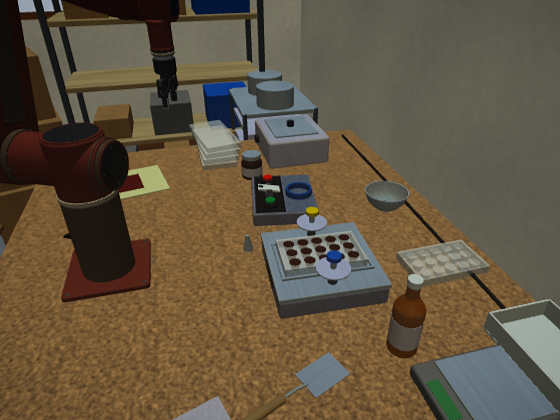

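The top view shows the blue cap at about (363,196), yellow (294,192), green (224,217), red (176,209), the rocker at (200,213) and the nozzle at (269,248). I'll enlarge these areas.

```bash
python3 - <<'E'
import cv2
a=cv2.imread('pics/top0.png');b=cv2.imread('pics/side0.png')
def c(im,x,y,w,h,s,n):
    cv2.imwrite(n,cv2.resize(im[y:y+h,x:x+w],None,fx=s,fy=s,interpolation=cv2.INTER_CUBIC))
c(a,155,160,100,75,8,'pics/t_con.png')
c(a,275,145,100,75,8,'pics/t_shk.png')
c(b,240,160,140,105,5.7,'pics/s_con.png')
c(b,290,200,70,52,11,'pics/s_shk.png')
E
```

```text
(no output)
```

View pics/t_con.png

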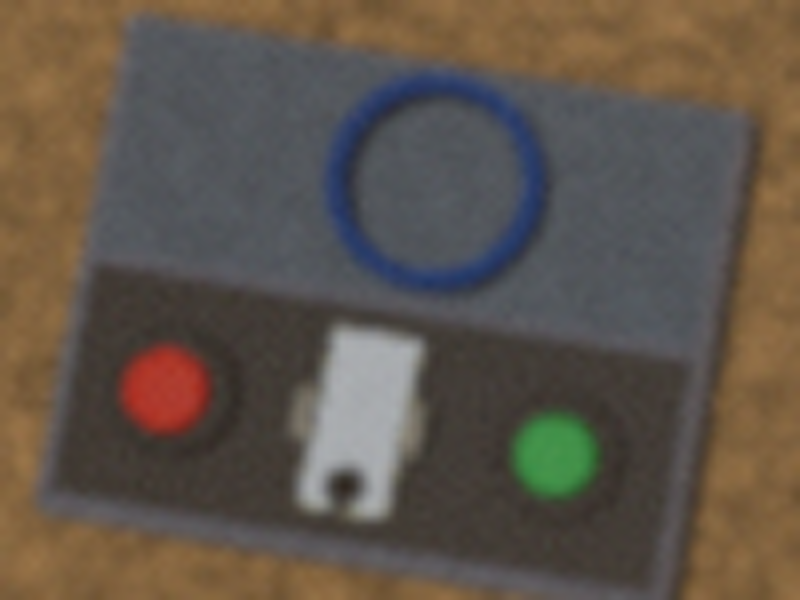

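View pics/t_shk.png

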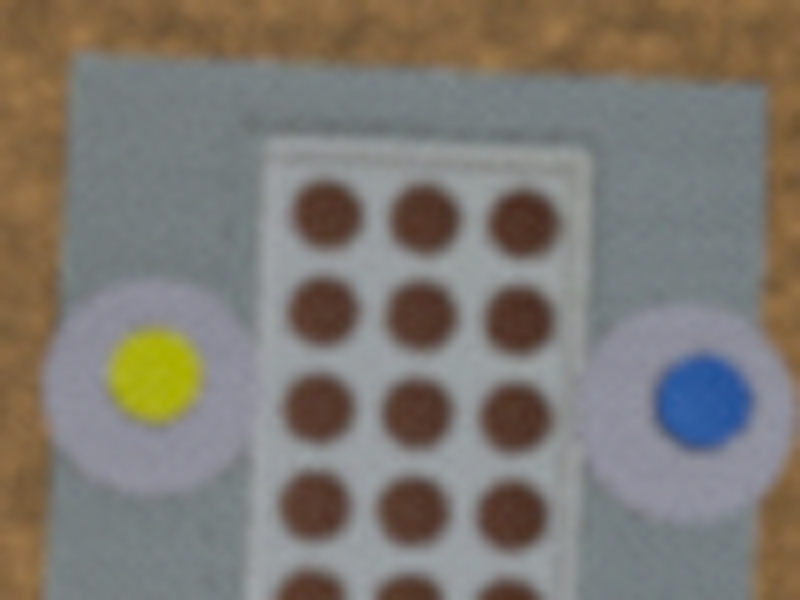

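View pics/s_con.png

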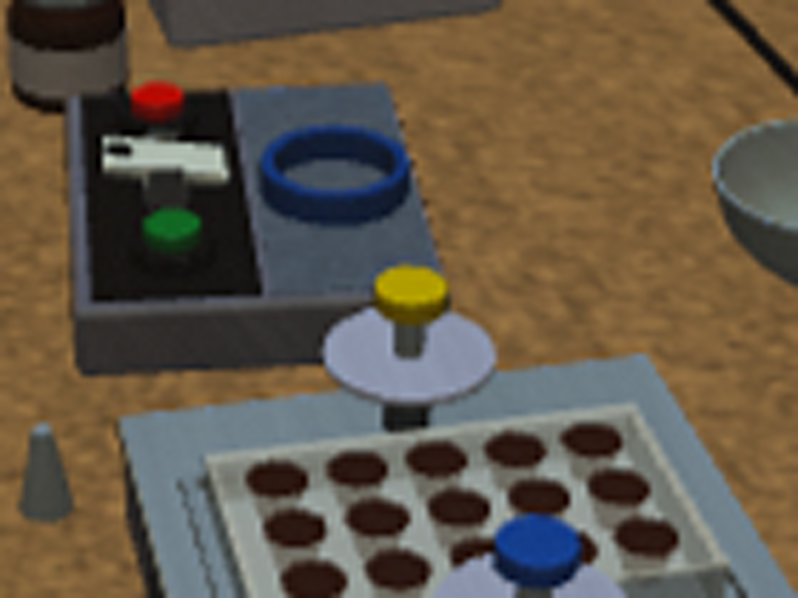

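View pics/s_shk.png

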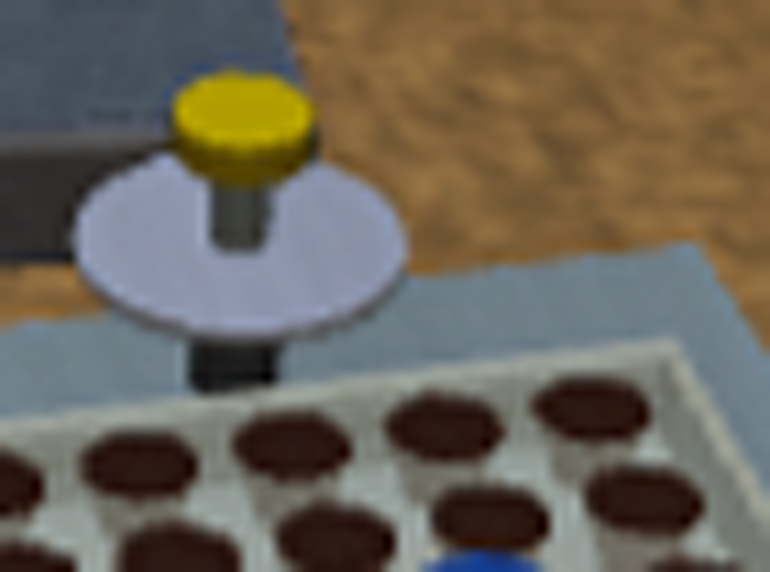

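```bash
cat > h.py <<'E'
import pickle,numpy as np
from scipy.spatial.transform import Rotation as R
F={n:pickle.load(open(f'pics/{n}0.pkl','rb')) for n in('top','side')}
def ray(n,uv):
    f=F[n];d=np.linalg.solve(f['K'],[*uv,1]);return np.array(f['position']),R.from_euler('xyz',f['attitude']).apply(d)
def atz(n,uv,z):
    p,d=ray(n,uv);return p+d*(z-p[2])/d[2]
def tri(a,b):
    A=[];B=[]
    for n,uv in(('top',a),('side',b)):
        p,d=ray(n,uv);d/=np.linalg.norm(d);M=np.eye(3)-np.outer(d,d);A.append(M);B.append(M@p)
    return np.linalg.lstsq(np.vstack(A),np.hstack(B),rcond=None)[0]
E
python3 - <<'E'
from h import *
np.set_printoptions(precision=4,suppress=True)
def o(x,y,s,x0,y0): return ((x+.5)/s-.5+x0,(y+.5)/s-.5+y0)
P={'yellow':((155,376,8,275,145),(411,283),.148),'blue':((703,401,8,275,145),(537,543),.148),
'green':((555,455,8,155,160),(172,223),.072),'red':((166,390,8,155,160),(157,93),.072),'dot':((345,485,8,155,160),(118,149),.078)}
X={}
for k,(a,b,z) in P.items():
    a=o(*a);b=o(*b,5.7,240,160);X[k]=atz('top',a,z);print(k,X[k],atz('side',b,z),tri(a,b))
print('192?',np.linalg.norm(X['yellow']-X['blue']),'150?',np.linalg.norm((X['green']-X['red'])[:2]))
g,r,d=[X[k][:2] for k in('green','red','dot')]
u=(r-g)/np.linalg.norm(r-g);n=np.array([u[1],-u[0]]);m=(g+r)/2;print('yaw',np.arctan2(-u[0],u[1]),'dot rel mid',(d-m)@n,(d-m)@u, 'nominal dot',m-n*0.026*np.cos(.2))
print('nozzle',atz('top',(269,248),.048))
E
```

```text
yellow [ 0.5288 -0.0807  0.148 ] [ 0.5309 -0.0786  0.148 ] [ 0.5294 -0.0808  0.1495]
blue [ 0.5182 -0.2716  0.148 ] [ 0.5189 -0.2726  0.148 ] [ 0.5187 -0.2718  0.1474]
green [0.4654 0.1272 0.072 ] [0.4669 0.1291 0.072 ] [0.4658 0.1269 0.0734]
red [0.491  0.2741 0.072 ] [0.4929 0.2788 0.072 ] [0.4912 0.2733 0.0749]
dot [0.4544 0.2048 0.078 ] [0.4542 0.2067 0.078 ] [0.4541 0.2046 0.0791]
192? 0.1911747224066306 150? 0.1491971801700098
yaw -0.17271969880311583 dot rel mid -0.02416211696666187 -4.082353288529378e-06 nominal dot [0.4531 0.205 ]
nozzle [ 0.3703 -0.0065  0.048 ]
```

```bash
cat >> h.py <<'E'
T=dict(blue=(.5185,-.2718),yellow=(.529,-.0805),dot=(.454,.205),green=(.4655,.1272))
def to(xyz,p=None):
    from workcell import ctrl
    o=ctrl.get_obs();r=R.from_euler('xyz',o['ee_rot'])
    return o['time'],o['position'],r.inv().apply(np.array(xyz)-(o['position']))
E
python3 - <<'E'
from h import *
t,p,d=to((*T['blue'],.20));print(p,d*1000,d/30*1000)
E
```

```text
[0.21040104 0.58792161 0.23028678] [-579.8378954  -705.52334655   31.43773617] [-19.32792985 -23.51744488   1.04792454]
```

Request:
play_rows([
  {"offset":[-0.012,-0.0145,0],"roll":0},
  {"offset":[-0.024,-0.029,0],"roll":0},
  {"offset":[-0.024,-0.029,0],"roll":0},
  {"offset":[-0.024,-0.029,0],"roll":0},
  {"offset":[-0.024,-0.029,0],"roll":0},
  {"offset":[-0.024,-0.029,0],"roll":0},
  {"offset":[-0.024,-0.029,0],"roll":0},
  {"offset":[-0.024,-0.029,0],"roll":0},
  {"offset":[-0.024,-0.029,0],"roll":0},
  {"offset":[-0.024,-0.029,0],"roll":0},
], hand=1, force=60)

```text
time: 0.93
position: [0.3324, 0.2505, 0.231]
ee_rot: [-3.141, -0.0, 2.798]
contact_force: [0.3, -0.4, -0.0]
gripper_width: -0.0001
```

Request:
play_rows([
  {"offset":[-0.024,-0.029,0],"roll":0},
  {"offset":[-0.024,-0.029,0],"roll":0},
  {"offset":[-0.024,-0.029,0],"roll":0},
  {"offset":[-0.024,-0.029,0],"roll":0},
  {"offset":[-0.024,-0.029,0],"roll":0},
  {"offset":[-0.024,-0.029,0],"roll":0},
  {"offset":[-0.024,-0.029,0],"roll":0},
  {"offset":[-0.024,-0.029,0],"roll":0},
  {"offset":[-0.024,-0.029,0],"roll":0},
  {"offset":[-0.012,-0.0145,0],"roll":0},
])

```text
time: 1.77
position: [0.4548, -0.0877, 0.2311]
ee_rot: [-3.14, 0.001, 2.795]
contact_force: [-0.4, 0.2, -0.1]
gripper_width: 0.0002
```

```bash
python3 - <<'E'
from h import *
t,p,d=to((*T['blue'],.155));print(t,p,d*1000)
E
```

```text
1.7667 [ 0.45479535 -0.08773455  0.23107506] [-122.36739774 -151.42217537   76.31076079]
```

Request:
play_rows([
  {"offset":[-0.0144,-0.0181,0],"roll":0},
  {"offset":[-0.023,-0.028,0],"roll":0},
  {"offset":[-0.023,-0.028,0],"roll":0},
  {"offset":[-0.023,-0.028,0],"roll":0},
  {"offset":[-0.023,-0.028,0],"roll":0},
  {"offset":[-0.016,-0.0213,0.01],"roll":0},
  {"offset":[0,0,0.025],"roll":0},
  {"offset":[0,0,0.025],"roll":0},
  {"offset":[0,0,0.012],"roll":0},
  {"offset":[0,0,0],"roll":0},
])

```text
time: 2.6
position: [0.516, -0.2662, 0.1549]
ee_rot: [3.139, -0.008, 2.798]
contact_force: [-0.5, -0.5, 0.0]
gripper_width: -0.0003
```

```bash
cat > look.py <<'E'
import sys,cv2,pickle
from workcell import ctrl
n,x,y,w,h,s,out=sys.argv[1:];x,y,w,h=map(int,(x,y,w,h));s=float(s)
f=ctrl.grab_frame(n)
im=cv2.cvtColor(f['frame'],cv2.COLOR_RGB2BGR)
cv2.imwrite('pics/'+out,cv2.resize(im[y:y+h,x:x+w],None,fx=s,fy=s,interpolation=cv2.INTER_CUBIC))
o=ctrl.get_obs();print(o['time'],o['position'],o['contact_force'])
E
python3 look.py side 260 150 140 105 5.7 b1.png; python3 -c "
from h import *
print(to((*T['blue'],.148)))"
```

```text
2.65 [ 0.51720698 -0.26683315  0.15743726] [-0.06458914  0.23761612  0.02669668]
(2.65, array([ 0.51720698, -0.26683315,  0.15743726]), array([-0.00293048, -0.00425149,  0.00942021]))
```

View pics/b1.png

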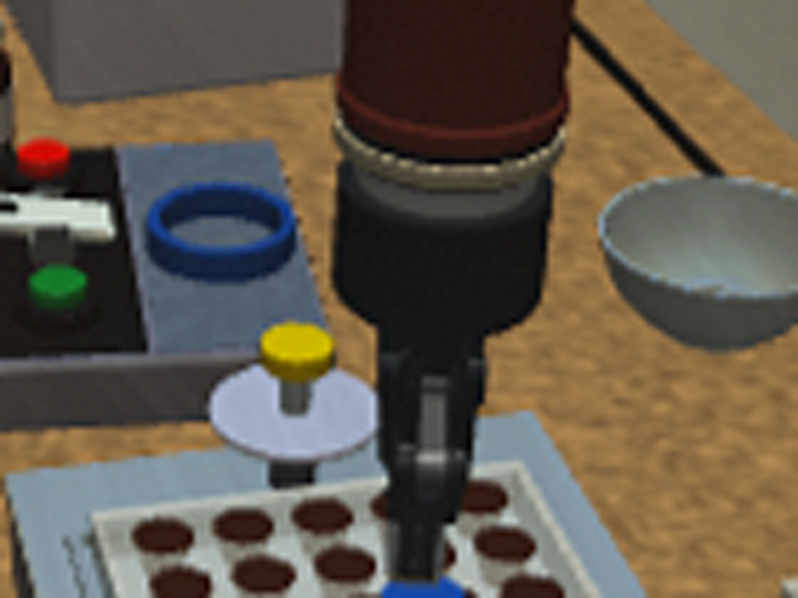

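The fingertip stands over the blue cap's far half, about 4 mm from its centre. I'll correct that and press.

Request:
play_rows([
  {"offset":[-0.003,-0.004,0],"roll":0},
  {"offset":[0,0,0.003],"roll":0},
  {"offset":[0,0,0.003],"roll":0},
  {"offset":[0,0,0.003],"roll":0},
  {"offset":[0,0,0.003],"roll":0},
  {"offset":[0,0,0.003],"roll":0},
  {"offset":[0,0,0.003],"roll":0},
  {"offset":[0,0,0.003],"roll":0},
  {"offset":[0,0,0.003],"roll":0},
  {"offset":[0,0,0],"roll":0},
])

```text
time: 3.48
position: [0.5204, -0.2728, 0.136]
ee_rot: [-3.141, 0.001, 2.798]
contact_force: [-1.3, 0.6, 6.8]
gripper_width: -0.0001
```

```bash
python3 look.py side 260 180 140 105 5.7 b2.png; python3 -c "
from h import *
print(to((*T['blue'],.136)))"
```

```text
3.5333 [ 0.52041339 -0.27280862  0.13603953] [0.95279649 1.75625902 7.00342939]
(3.5333, array([ 0.52041339, -0.27280862,  0.13603953]), array([2.14142488e-03, 3.04754177e-04, 3.69373038e-05]))
```

View pics/b2.png

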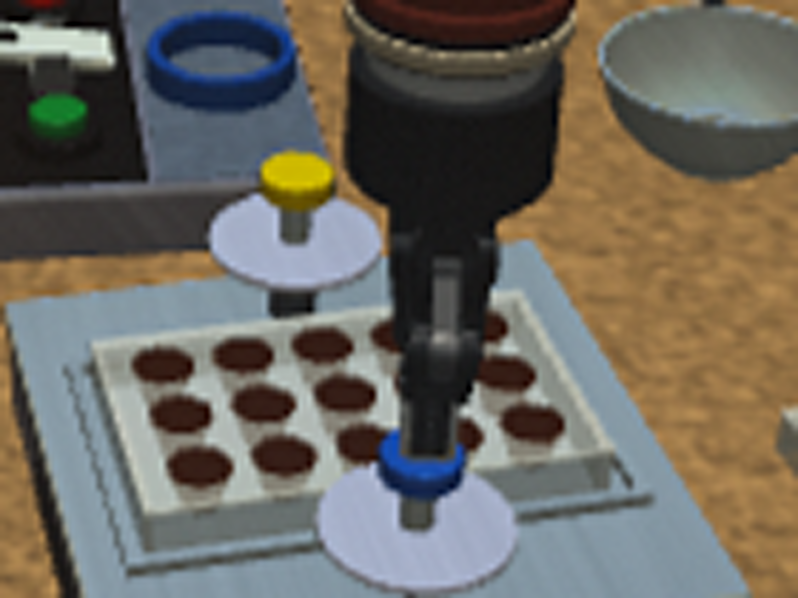

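The cap has gone down with the fingertip centred on it. I'll press further until the force shows the end stop.

Request:
play_rows([
  {"offset":[0,0,0.001],"roll":0},
  {"offset":[0,0,0.001],"roll":0},
  {"offset":[0,0,0.001],"roll":0},
  {"offset":[0,0,0],"roll":0},
  {"offset":[0,0,0],"roll":0},
  {"offset":[0,0,0],"roll":0},
  {"offset":[0,0,0],"roll":0},
  {"offset":[0,0,0],"roll":0},
  {"offset":[0,0,0],"roll":0},
  {"offset":[0,0,0],"roll":0},
])

```text
time: 4.37
position: [0.5206, -0.2729, 0.1358]
ee_rot: [-3.141, 0.002, 2.798]
contact_force: [-7.2, 5.9, 21.9]
gripper_width: -0.0002
```

The end stop is confirmed: 22 N with z not moving. Now up, and across to yellow.

Request:
play_rows([
  {"offset":[0,0,-0.003],"roll":0},
  {"offset":[0,0,-0.01],"roll":0},
  {"offset":[0,0,-0.025],"roll":0},
  {"offset":[0,0,-0.007],"roll":0},
  {"offset":[0,0,0],"roll":0},
  {"offset":[0,0,0],"roll":0},
  {"offset":[0,0,0],"roll":0},
  {"offset":[0,0,0],"roll":0},
  {"offset":[0,0,0],"roll":0},
  {"offset":[0,0,0],"roll":0},
])

```text
time: 5.2
position: [0.5195, -0.2723, 0.1763]
ee_rot: [3.141, -0.001, 2.798]
contact_force: [-0.1, 0.4, -0.2]
gripper_width: -0.0004
```

```bash
python3 look.py side 260 180 140 105 5.7 b3.png; python3 -c "
from h import *
print(to((*T['yellow'],.148)))"
```

```text
5.25 [ 0.51964754 -0.27241582  0.17656557] [1.12747849 0.09494473 0.64398197]
(5.25, array([ 0.51964754, -0.27241582,  0.17656557]), array([0.05585791, 0.18382684, 0.02868319]))
```

View pics/b3.png

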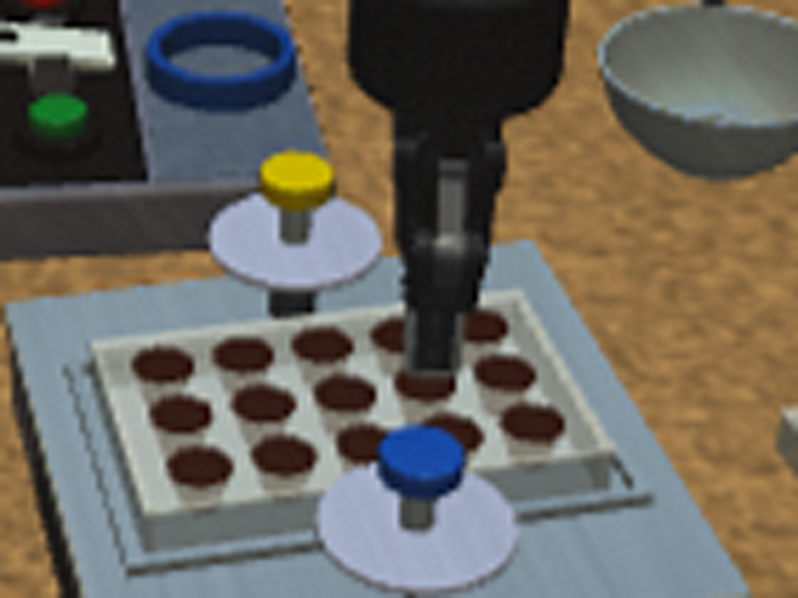

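Blue stays down and the mould is still in place. Next, move over yellow.

Request:
play_rows([
  {"offset":[0.006,0.019,0],"roll":0},
  {"offset":[0.011,0.037,0],"roll":0},
  {"offset":[0.011,0.037,0],"roll":0},
  {"offset":[0.011,0.037,0],"roll":0},
  {"offset":[0.011,0.035,0],"roll":0},
  {"offset":[0.006,0.019,0],"roll":0},
  {"offset":[0,0,0.01],"roll":0},
  {"offset":[0,0,0.01],"roll":0},
  {"offset":[0,0,0],"roll":0},
  {"offset":[0,0,0],"roll":0},
])

```text
time: 6.08
position: [0.5283, -0.0813, 0.1559]
ee_rot: [-3.141, -0.003, 2.797]
contact_force: [0.2, -0.5, -0.2]
gripper_width: 0.0002
```

```bash
python3 look.py side 260 150 140 105 5.7 y1.png; python3 -c "
from h import *
print(to((*T['yellow'],.136)))"
```

```text
6.1333 [ 0.52880348 -0.08161059  0.156593  ] [ 0.05495188 -0.06053317 -0.77189064]
(6.1333, array([ 0.52880348, -0.08161059,  0.156593  ]), array([0.00016251, 0.00111843, 0.02059287]))
```

View pics/y1.png

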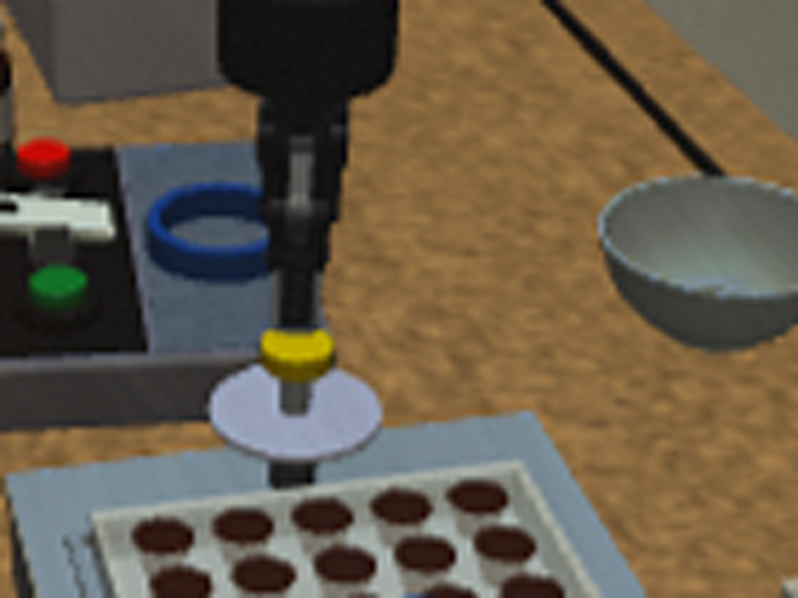

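The tip is centred over yellow, so I press.

Request:
play_rows([
  {"offset":[0,0.001,0.003],"roll":0},
  {"offset":[0,0,0.003],"roll":0},
  {"offset":[0,0,0.003],"roll":0},
  {"offset":[0,0,0.003],"roll":0},
  {"offset":[0,0,0.003],"roll":0},
  {"offset":[0,0,0.003],"roll":0},
  {"offset":[0,0,0.003],"roll":0},
  {"offset":[0,0,0.002],"roll":0},
  {"offset":[0,0,0.002],"roll":0},
  {"offset":[0,0,0],"roll":0},
])

```text
time: 6.97
position: [0.53, -0.0801, 0.1358]
ee_rot: [-3.141, 0.001, 2.798]
contact_force: [-11.8, 0.2, 25.4]
gripper_width: 0.0004
```

Request:
play_rows([
  {"offset":[0,0,0],"roll":0},
  {"offset":[0,0,0],"roll":0},
  {"offset":[0,0,0],"roll":0},
  {"offset":[0,0,0],"roll":0},
  {"offset":[0,0,0],"roll":0},
  {"offset":[0,0,0],"roll":0},
  {"offset":[0,0,0],"roll":0},
  {"offset":[0,0,0],"roll":0},
  {"offset":[0,0,0],"roll":0},
  {"offset":[0,0,0],"roll":0},
])

```text
time: 7.8
position: [0.53, -0.0801, 0.1358]
ee_rot: [-3.141, 0.001, 2.798]
contact_force: [-11.7, 0.3, 25.2]
gripper_width: 0.0003
```

Yellow is on its stop (z 0.1358, 25 N). Retreat.

Request:
play_rows([
  {"offset":[0,0,-0.003],"roll":0},
  {"offset":[0,0,-0.01],"roll":0},
  {"offset":[0,0,-0.025],"roll":0},
  {"offset":[0,0,-0.007],"roll":0},
  {"offset":[0,0,0],"roll":0},
  {"offset":[0,0,0],"roll":0},
  {"offset":[0,0,0],"roll":0},
  {"offset":[0,0,0],"roll":0},
  {"offset":[0,0,0],"roll":0},
  {"offset":[0,0,0],"roll":0},
])

```text
time: 8.63
position: [0.5291, -0.0794, 0.1764]
ee_rot: [-3.142, -0.001, 2.798]
contact_force: [-0.5, -0.6, 0.1]
gripper_width: 0.0
```

```bash
python3 look.py side 240 160 140 105 5.7 y2.png; python3 -c "
from h import *
print(to((*T['dot'],.095)))"
```

```text
8.6833 [ 0.52922655 -0.07946081  0.17658367] [ 0.90164853 -0.14871977 -0.1827952 ]
(8.6833, array([ 0.52922655, -0.07946081,  0.17658367]), array([0.16662784, 0.2424479 , 0.08177445]))
```

View pics/y2.png

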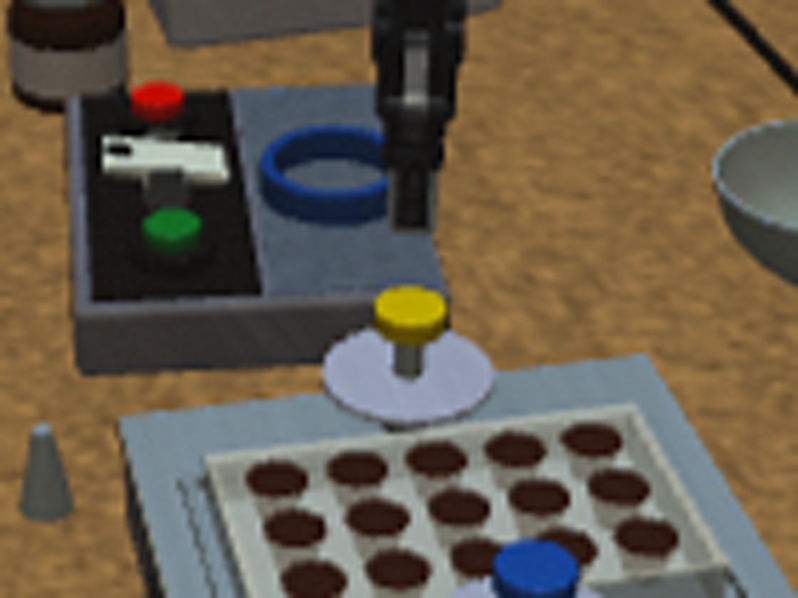

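Yellow is down too. Next, the rocker dot.

Request:
play_rows([
  {"offset":[0.0105,0.0155,0],"roll":0},
  {"offset":[0.021,0.03,0],"roll":0},
  {"offset":[0.021,0.03,0],"roll":0},
  {"offset":[0.021,0.03,0],"roll":0},
  {"offset":[0.021,0.03,0],"roll":0},
  {"offset":[0.021,0.03,0],"roll":0},
  {"offset":[0.021,0.03,0],"roll":0},
  {"offset":[0.021,0.03,0],"roll":0},
  {"offset":[0.012,0.017,0],"roll":0},
  {"offset":[0,0,0],"roll":0},
])

```text
time: 9.52
position: [0.4503, 0.2094, 0.1772]
ee_rot: [3.14, -0.001, 2.802]
contact_force: [-0.0, -0.2, 0.1]
gripper_width: 0.0
```

Request:
play_rows([
  {"offset":[0,0,0.01],"roll":0},
  {"offset":[0,0,0.025],"roll":0},
  {"offset":[0,0,0.025],"roll":0},
  {"offset":[0,0,0.015],"roll":0},
  {"offset":[0,0,0.005],"roll":0},
  {"offset":[0,0,0],"roll":0},
  {"offset":[0,0,0],"roll":0},
  {"offset":[0,0,0],"roll":0},
  {"offset":[0,0,0],"roll":0},
  {"offset":[0,0,0],"roll":0},
])

```text
time: 10.35
position: [0.4527, 0.206, 0.0985]
ee_rot: [3.14, 0.002, 2.798]
contact_force: [-0.1, -0.2, -0.1]
gripper_width: 0.0001
```

```bash
python3 look.py side 220 140 120 90 6.6 r1.png; python3 -c "
from h import *
print(to((*T['dot'],.078)))"
```

```text
10.4 [0.45246183 0.20602424 0.09828757] [0.26941876 0.71439102 1.25789253]
(10.4, array([0.45246183, 0.20602424, 0.09828757]), array([-0.00176197, -0.00046712,  0.02028985]))
```

View pics/r1.png

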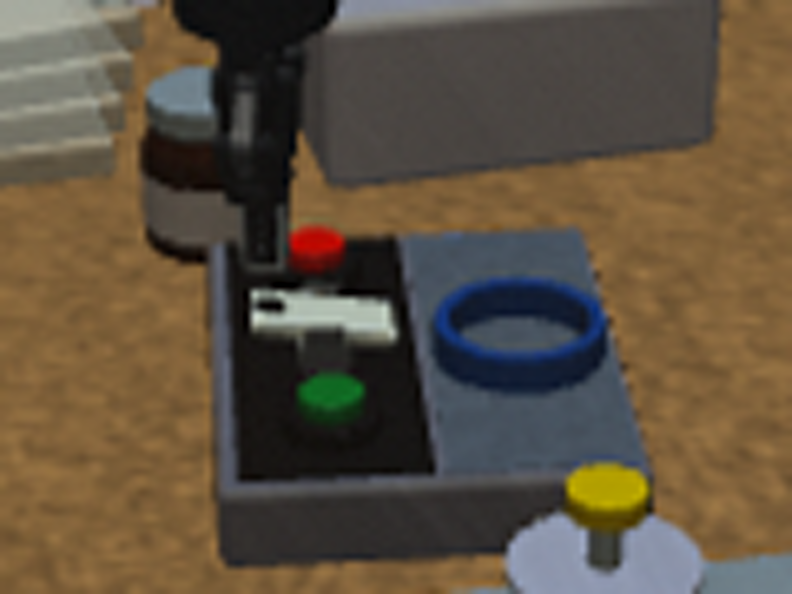

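The tip is above the dot, so I press down.

Request:
play_rows([
  {"offset":[0,0,0.007],"roll":0},
  {"offset":[0,0,0.007],"roll":0},
  {"offset":[0,0,0.003],"roll":0},
  {"offset":[0,0,0.003],"roll":0},
  {"offset":[0,0,0.002],"roll":0},
  {"offset":[0,0,0.002],"roll":0},
  {"offset":[0,0,0.002],"roll":0},
  {"offset":[0,0,0.002],"roll":0},
  {"offset":[0,0,0.002],"roll":0},
  {"offset":[0,0,0.001],"roll":0},
])

```text
time: 11.23
position: [0.4516, 0.2061, 0.0677]
ee_rot: [-3.141, -0.001, 2.798]
contact_force: [-12.4, -1.2, 24.6]
gripper_width: -0.0003
```

Request:
play_rows([
  {"offset":[0,0,0.001],"roll":0},
  {"offset":[0,0,0],"roll":0},
  {"offset":[0,0,0],"roll":0},
  {"offset":[0,0,0],"roll":0},
  {"offset":[0,0,0],"roll":0},
  {"offset":[0,0,0],"roll":0},
  {"offset":[0,0,0],"roll":0},
  {"offset":[0,0,0],"roll":0},
  {"offset":[0,0,0],"roll":0},
  {"offset":[0,0,0],"roll":0},
])

```text
time: 12.07
position: [0.4517, 0.2061, 0.0677]
ee_rot: [-3.141, -0.001, 2.798]
contact_force: [-12.9, -3.0, 24.5]
gripper_width: -0.0002
```

Request:
play_rows([
  {"offset":[0,0,-0.005],"roll":0},
  {"offset":[0,0,-0.015],"roll":0},
  {"offset":[0,0,-0.02],"roll":0},
  {"offset":[0,0,0],"roll":0},
  {"offset":[0,0,0],"roll":0},
  {"offset":[0,0,0],"roll":0},
  {"offset":[0,0,0],"roll":0},
  {"offset":[0,0,0],"roll":0},
  {"offset":[0,0,0],"roll":0},
  {"offset":[0,0,0],"roll":0},
])

```text
time: 12.9
position: [0.4514, 0.2058, 0.1047]
ee_rot: [-3.141, -0.001, 2.798]
contact_force: [-0.1, -0.3, -0.5]
gripper_width: -0.0001
```

```bash
python3 look.py side 220 140 120 90 6.6 r2.png; python3 -c "
from h import *
print(to((*T['green'],.085)))"
```

```text
12.95 [0.45146439 0.20579496 0.10481067] [ 0.14521325 -1.08785531 -0.45904783]
(12.95, array([0.45146439, 0.20579496, 0.10481067]), array([-0.03971953, -0.06925466,  0.01981864]))
```

View pics/r2.png

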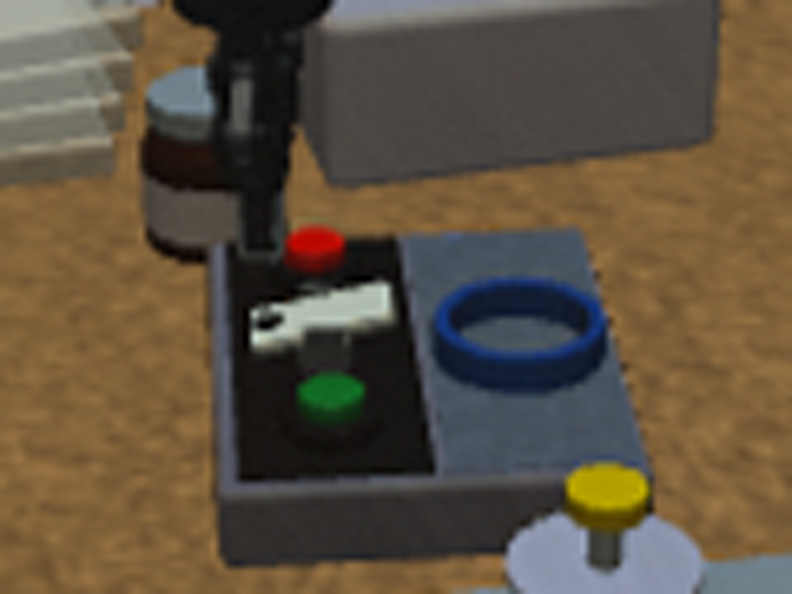

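The rocker is tipped on: the dot dropped about 2.7 px, which matches 10 mm. Now green.

Request:
play_rows([
  {"offset":[-0.01,-0.0173,0],"roll":0},
  {"offset":[-0.02,-0.0346,0],"roll":0},
  {"offset":[-0.0097,-0.0173,0],"roll":0},
  {"offset":[0,0,0],"roll":0},
  {"offset":[0,0,0.005],"roll":0},
  {"offset":[0,0,0.01],"roll":0},
  {"offset":[0,0,0.005],"roll":0},
  {"offset":[0,0,0],"roll":0},
  {"offset":[0,0,0],"roll":0},
  {"offset":[0,0,0],"roll":0},
])

```text
time: 13.78
position: [0.4656, 0.1279, 0.0851]
ee_rot: [-3.141, -0.0, 2.799]
contact_force: [0.3, -0.2, 0.1]
gripper_width: -0.0003
```

```bash
python3 look.py side 220 140 120 90 6.6 g1.png; python3 -c "
from h import *
print(to((*T['green'],.066)))"
```

```text
13.8333 [0.46581123 0.12783709 0.08536662] [-0.09937266 -0.10396084  0.00385265]
(13.8333, array([0.46581123, 0.12783709, 0.08536662]), array([ 8.01435988e-05, -7.05619307e-04,  1.93665811e-02]))
```

View pics/g1.png

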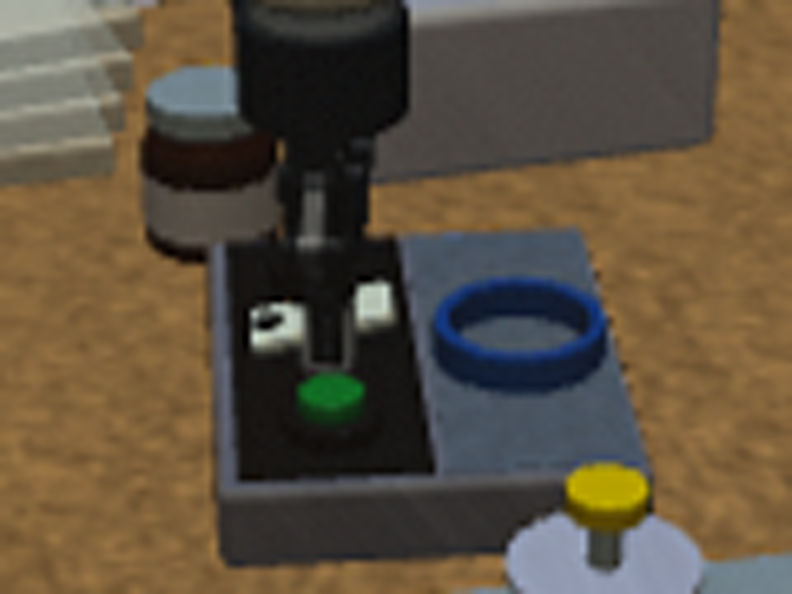

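The tip is above green. I'll press to a commanded 0.062 m, hold, then retract.

Request:
play_rows([
  {"offset":[0,0,0.005],"roll":0},
  {"offset":[0,0,0.005],"roll":0},
  {"offset":[0,0,0.003],"roll":0},
  {"offset":[0,0,0.002],"roll":0},
  {"offset":[0,0,0.002],"roll":0},
  {"offset":[0,0,0.002],"roll":0},
  {"offset":[0,0,0.002],"roll":0},
  {"offset":[0,0,0.002],"roll":0},
  {"offset":[0,0,0],"roll":0},
  {"offset":[0,0,0],"roll":0},
])

```text
time: 14.67
position: [0.4659, 0.1275, 0.066]
ee_rot: [-3.141, -0.001, 2.798]
contact_force: [-16.1, -1.7, 36.2]
gripper_width: -0.0
```

Fully in: z is 0.066 m with 36 N on the stop. Retract well clear.

Request:
play_rows([
  {"offset":[0,0,-0.005],"roll":0},
  {"offset":[0,0,-0.015],"roll":0},
  {"offset":[0,0,-0.025],"roll":0},
  {"offset":[0,0,-0.03],"roll":0},
  {"offset":[0,0,-0.03],"roll":0},
  {"offset":[0,0,-0.02],"roll":0},
  {"offset":[0,0,-0.01],"roll":0},
  {"offset":[0,0,0],"roll":0},
  {"offset":[0,0,0],"roll":0},
  {"offset":[0,0,0],"roll":0},
])

```text
time: 15.5
position: [0.4647, 0.1272, 0.1953]
ee_rot: [-3.14, -0.003, 2.798]
contact_force: [-0.6, -1.2, -0.2]
gripper_width: -0.0
```

```bash
python3 look.py side 230 150 160 120 5 f1.png;python3 look.py top 150 140 240 130 3.3 f2.png
```

```text
15.55 [0.46452704 0.12717255 0.19508733] [-0.42920824 -0.47989709 -0.93263617]
15.6 [0.46457954 0.12719006 0.19518389] [-0.49538247  0.23317623 -0.25171894]
```

View pics/f1.png

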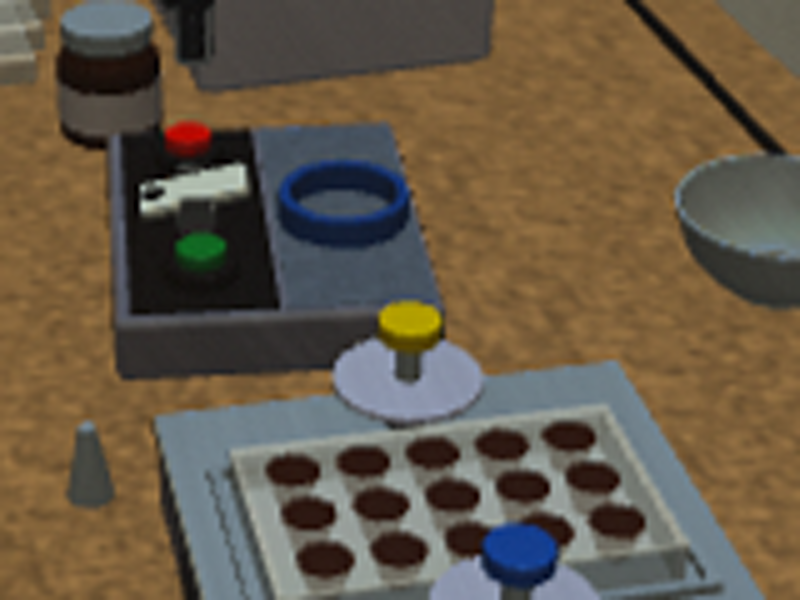

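View pics/f2.png

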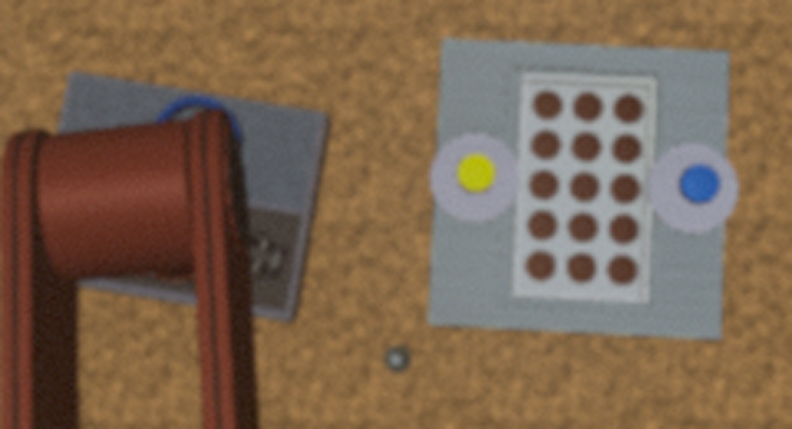

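Both caps are down, the rocker is on and green has come back out. The mould, nozzle and tape are where they were, and the robot is clear.

```bash
python3 -c "
from workcell import ctrl
print(ctrl.finish_job())"
```

```text
the job is handed in; nothing more can be done
None
```

The shaker start sequence is done and handed in at about 15.6 s, well inside the 54 s limit. All of it was done with closed fingertips, in the order asked:

| Step | Tip stopped at | Expected | Push force at the stop (vertical) |
|---|---|---|---|
| Blue plunger | 0.1358 m | 0.136 m | 22 N |
| Yellow plunger | 0.1358 m | 0.136 m | 25 N |
| White rocker | 0.0677 m | dot at about 0.068 m | 24 N |
| Green button | 0.066 m | 0.066 m | 36 N |

- **Final pictures:** both caps are down, the rocker is tipped to its on side, and green is back out. The red button was never approached. The mould, nozzle and tape look unmoved, and the robot is clear with no contact force.
- **Not fully checked:** in the last top view the arm hid the rocker and buttons, so their end state rests on the side view alone. None of my checks failed. The two cameras agreed to about 2–3 mm on the points I pressed; they differed by about 5 mm on the red button.

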